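Weigh a jar of dowel pegs on the toy maker's beam balance

ROBOT

A 6-joint arm with a two-finger parallel gripper is mounted at the origin on the work surface. World frame = base frame: x ahead of the robot, y to its left, z up, the work surface at z = 0. Lengths are in m, angles in degrees, forces in N, time in s.
With the tool pointing down it reaches from about 0.25 to 0.85 m from the base axis. Payload 12.5 kg.
Tool frame: the origin (TCP) lies on the centre line of the jaws, within the pads' length; the fingertips stand 19 mm ahead of it and the grasp point (between the pads) is the TCP; z points along the fingers, x is the direction in which the jaws open and shut, and the axes are right-handed (so a half turn about z gives the same grasp; the last joint's range is limited). The gripper opens to 93 mm and grips with 3 to 60 N. Pads are 15 mm wide; open, the fingers measure 128 mm over their backs; the gripper's body (75 mm by 188 mm) begins 65 mm behind the grasp point.
Start: joints at [60.585, 20.094, 94.641, -0, 65.266, -4.847], TCP at [0.229, 0.5, 0.238] pointing down, gripper open.
Joint ranges: [-157.81, 157.81], [-45, 120.19], [0.68, 151.7], [-89.99, 269.99], [4.06, 180], [-164.3, 164.3]. Speed limits (degrees/s): [127.2, 127.2, 159.86, 180, 180, 180].

INTERFACE

Orientations are given as a 3x3 rotation matrix whose columns are the frame's x, y, z axes.
In Python, from rig import bot gives the robot as it stands. The module is installed in compiled form; this text tells all that it offers.
- The arm moves only by the tool send_rows, never from a script. Its argument "rows" is a list of rows, each a list of 3 entries, a list of its own where there are three numbers: the turn, a rotation vector about the tool's x, y, z in degrees, then the shift along the tool's x, y, z in cm, then the closure, from -1 (fully open) to 1 (shut). A call has 1 to 8 rows; each row is the pose to reach, as a shift and turn from the pose measured when the call began, along the tool's axes at that moment; what a row does not reach only later rows make up. A row lasts 1/12 s, in which the tool goes at most 41.7 mm and 7.16 degrees, less where a joint would pass 70% of its speed; a pose out of reach is approached as far as the arm can. A call with a gripper value outside its range is refused whole. The fingers move at their own pace and stop on an object; the grip force is fixed at half the most. Time passes only in rows, so rows that repeat a pose let the fingers close. It gives the time, the measured TCP pose, the force and the opening at its end, in the units of the state.
- bot.sense(): the state, without advancing time (a new reading comes with each control period).
- bot.grab_frame(name): name is "scene" or "top"; returns the picture (384x512x3 uint8, blue, green, red); there is no depth.
- bot.camera_params(name): a dict with "vertical_fov" (degrees; the focal length in pixels is half the picture's height over the tangent of half this angle, whatever the lens; pixels are square), "cx", "cy" (the principal point, pixels), "rvec" (rotation vector, rad) and "tvec" (3), from world to camera coordinates, as OpenCV has them. Camera axes: x right, y down, z forward; pixel columns grow to the right and rows downward; lengths in m; the calibration is good to about 2 mm. A picture is of the moment at which its call begins. camera_params takes no time and is no camera call.
- bot.close_job(): hands the job in, once; it reports no verdict.
The state is a dict: "time": time; "q": joint angles; "joint_velocities": joint speeds; "joint_torque": joint torques, N m; "tcp_pos": TCP position; "orientation": TCP orientation; "wrist_force": force on the tool from outside, world axes, zero at the start; "wrist_torque": the same for the moment, N m; "width": finger opening in m.
Only numpy, scipy, OpenCV 4.12 (cv2) and the standard library are available. Lean on these libraries where they do the work, as an engineer would, in place of code of your own. Each camera call takes 0.05 s, during which the arm holds its last target. There are 200 camera calls.

TASK

Weigh the jar of dowel pegs: hang it by its wire bail in the vee on the short arm of the wooden beam balance, then slide the steel poise along the long arm until the beam, left to itself, comes to rest level with the jar hanging freely. The pivot is delicate: never push, press or pinch any part of the balance harder than about 10 N, and leave the wooden toys and the pen cup where they are.

Things in the scene. Friction and masses are not known exactly. Their poses are not given: they have to be found in the camera images.
- stand: fixed stand of the balance; origin on the desk straight below the pivot; z up, y along the beam towards its short (load) arm, x across it. Foot 80 mm wide, y -250 to +60 mm, 16 mm thick. Two fork cheeks (x 14 to 24 mm either side, 28 mm along y, tops 177 mm high) hold the pivot.
- pivot (a point): the pivot, 165 mm above the desk (frame of the stand). The beam is a wooden bar 18 mm wide (x) and 22 mm high centred on it, from y -210 mm (long arm, with poise) to +150 mm (short arm, for the load), about 120 g
- index (a point): black mark at the pivot's height on the fixed index post (34 mm wide, top 187 mm high) at the end of the long arm, y -224 mm; the pointer at the beam's end stands at it when the beam is level
- beam (a joint): tilt of the beam, rad: 0 level, positive = load end up, poise end down; stops at -0.15 and +0.15. A weak spring draws it to level (net about 0.19 N m/rad with the load on); damped, settles in about 1.5 s. Starts at about +0.15, poise end down.
- saddle (a point): where the bail's wire lies when hung: across the beam, on its top between two steel prongs that lean apart as an open vee (12 mm apart at the bottom), 120 mm from the pivot on the short arm, 14.5 mm above the beam's centreline; moves and turns with the beam. The prongs' tops, 26 mm apart, are 25 mm above the centreline; the beam goes on 30 mm beyond.
- poise (a joint): place of the steel poise (280 g) along the long arm, m: 0 = 42 mm from the pivot, growing outwards to a stop at 0.143. About 1 N of drag; stays where left. Moving it outwards lowers the poise end; near balance 1 mm shifts the resting tilt about 0.014 rad. It balances somewhere from 0.035 to 0.13: the jar's weight is unknown (0.23 to 0.42 kg).
- poise_knob (a point): middle of the poise's upright wooden knob (18 mm diameter, 34 mm tall), 37 mm above the beam's centreline; its axes are the beam's. The steel block below wraps the beam: 37 mm across, 30 mm along the beam, its top 17 mm below this point.
- jar: closed clear jar of dowel pegs, 64 mm diameter, 63 mm tall with its wooden lid, under a rigid wire bail; origin at the centre of its underside, z up, x along the bail's top wire. The bail's legs (7 mm wire, 60 mm apart in x) leave an open window 53 mm wide and 58 mm tall above the lid, seen along y. 178 mm tall in all; the same either way round.
- bail (a point): middle of the bail's top wire (7 mm thick, level, along the jar's x), 125 mm above the jar's underside; this wire lies in the saddle when hung
- jar_knob (a point): place to grip the jar: its upright wooden grip (20 mm diameter, 38 mm tall) on a thin neck on top of the bail; this middle point is 34 mm above the wire's centre, 159 mm above the jar's underside
- toy: bystander: wooden dinosaur, about 140 x 20 x 68 mm, origin under its middle, length along x
- fish: bystander: flat wooden fish, about 105 x 50 x 20 mm, origin under its middle, length along x
- pen_cup: bystander: black cup of pens, 70 mm diameter, 95 mm tall, pens to 180 mm, origin under its middle

How it is judged:
By the outcome, as a careful person would: the job done as asked, in the order asked, and still so for the second after the job is handed in, with the robot touching nothing.
It also fails if it takes over 72 s, if anything falls off the work surface, if the arm or the gripper's body presses on something with over 40 N, if the wrist force passes 120 N, or if a joint passes its speed limit or range.

## Working session

There is one attempt and no reset: what is moved stays moved. The work goes in short steps, Python scripts to look and compute and a tool call to move; the robot and the scene stay as the last step left them, time stands still between calls to the robot, and variables do not carry over. Pictures are saved under pics/ and viewed, about 8 in all and at most 12, crops included, and the job is handed in when it is done.

Besides the shell and the picture viewer there is one more tool, called after "Emit:" as name(argument=value, ...), one argument or row to a line, values as JSON. send_rows: Moves the arm, as the interface text tells. Its arguments: {"type":"object","properties":{"rows":{"type":"array","items":{"type":"array"}}},"required":["rows"]}

```bash
mkdir -p pics
cat > h.py <<'E'
import numpy as np, cv2
from rig import bot
def cam(n):
    p=bot.camera_params(n); R=cv2.Rodrigues(np.array(p["rvec"],float))[0]; t=np.array(p["tvec"],float).ravel()
    f=192/np.tan(np.radians(p["vertical_fov"])/2); return R,t,f,p["cx"],p["cy"]
def proj(n,X):
    R,t,f,cx,cy=cam(n); c=R@np.array(X,float)+t; return np.array([cx+f*c[0]/c[2],cy+f*c[1]/c[2]])
def ray(n,u,v):
    R,t,f,cx,cy=cam(n); d=R.T@np.array([(u-cx)/f,(v-cy)/f,1]); return -R.T@t,d/np.linalg.norm(d)
def onz(n,u,v,z):
    o,d=ray(n,u,v); return o+d*(z-o[2])/d[2]
def tri(uv1,uv2,n1="scene",n2="top"):
    o1,d1=ray(n1,*uv1);o2,d2=ray(n2,*uv2)
    A=np.stack([d1,-d2],1); s=np.linalg.lstsq(A,o2-o1,rcond=None)[0]
    a=o1+d1*s[0];b=o2+d2*s[1]; return (a+b)/2,np.linalg.norm(a-b)
def snap(n,f,crop=None,k=1):
    im=bot.grab_frame(n); np.save(f"pics/{f}.npy",im); s=im
    if crop: x0,y0,x1,y1=crop; s=im[y0:y1,x0:x1]
    if k!=1: s=cv2.resize(s,None,fx=k,fy=k,interpolation=cv2.INTER_CUBIC)
    cv2.imwrite(f"pics/{f}.png",s); return im
E
python3 - <<'E'
from h import *
a=snap("scene","s0",k=1.5);b=snap("top","t0",k=1.5)
for n in("scene","top"):
    R,t,f,cx,cy=cam(n);print(n,-R.T@t,R[2],f,cx,cy)
print(bot.sense())
E
```

```text
scene [ 1.3575789  -0.17314491  1.00481229] [-0.71865044  0.07259175 -0.6915721 ] 398.8460119748448 253.94542121754898 189.33305801411177
top [ 0.34141889 -0.09627956  1.1963068 ] [ 0.14972907  0.02588959 -0.98838805] 378.87583726627406 258.47522927507015 194.48634117734207
{'time': 0.1, 'q': array([ 6.05844681e+01,  2.01206454e+01,  9.46722179e+01, -9.77907178e-05,
        6.52654900e+01, -4.84837602e+00]), 'joint_velocities': array([ 0.01874291, -0.11668029, -0.06438419,  0.06055235,  0.06541261,
       -0.01502099]), 'joint_torque': array([ 4.85063083e-04, -4.98029351e+01, -2.85705775e+01,  7.00604799e-02,
        2.39100563e-02, -9.57340694e-05]), 'tcp_pos': array([0.22851584, 0.49997024, 0.2371681 ]), 'orientation': array([[ 4.15758612e-01,  9.09474864e-01, -4.98854602e-04],
       [ 9.09474434e-01, -4.15758903e-01, -8.87919708e-04],
       [-1.01494390e-03, -8.45352420e-05, -9.99999481e-01]]), 'wrist_force': array([-0.01614398,  0.31330654,  0.18630372]), 'wrist_torque': array([-0.0212162 ,  0.03035769, -0.00236141]), 'width': 0.09295314093664174}
```

View pics/s0.png

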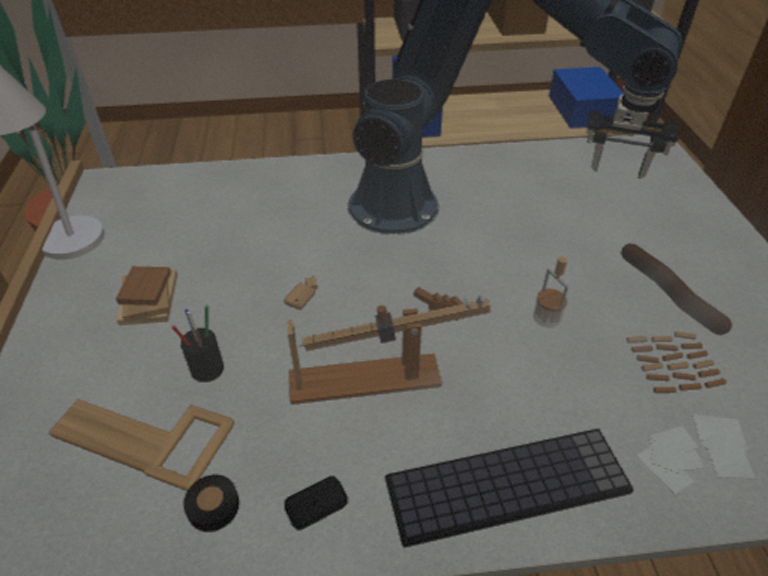

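View pics/t0.png

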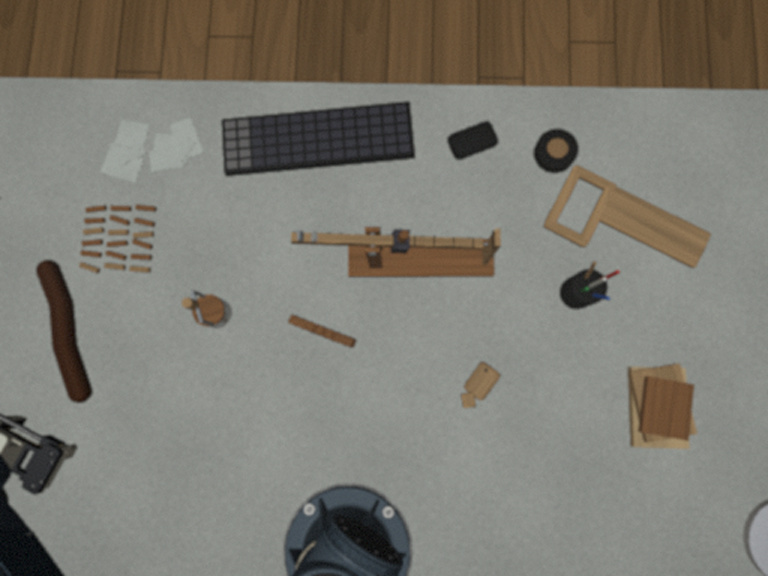

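Run:
```python
from h import *
a=np.load("pics/s0.npy")[165:275,165:400];b=np.load("pics/t0.npy")[143:218,110:345]
c=cv2.resize(np.vstack([a,b]),None,fx=3.2,fy=3.2,interpolation=cv2.INTER_CUBIC)
cv2.imwrite("pics/c0.png",np.clip(c*1.6,0,255).astype(np.uint8))
```

```text
(no output)
```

View pics/c0.png

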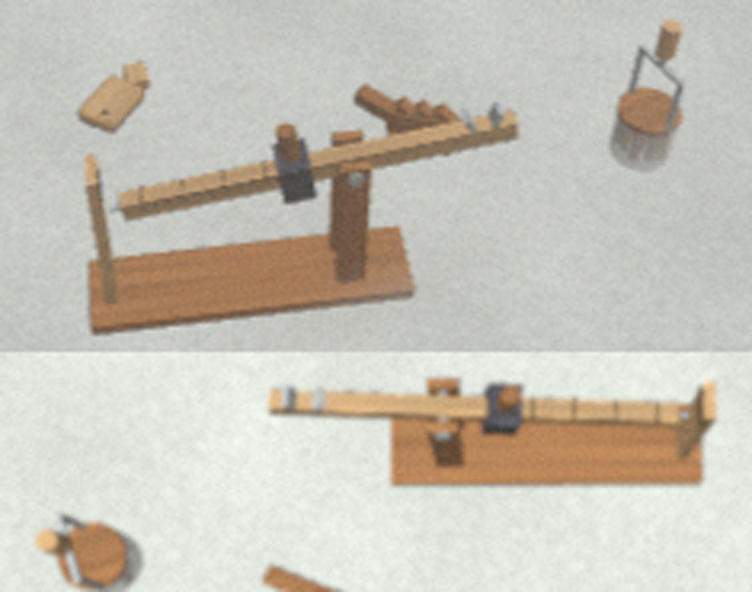

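Run:
```python
from h import *
S=lambda x,y:(165+x/3.2,165+y/3.2)
T=lambda x,y:(110+x/3.2,143+(y-352)/3.2)
np.set_printoptions(precision=4,suppress=True)
print("foot scene",[onz("scene",*S(*p),.016) for p in[(90,262),(400,229),(413,293),(92,326)]])
print("foot top",[onz("top",*T(*p),.016) for p in[(391,484),(702,484)]])
for n,s,t in[("jarknob",(670,40),(48,541)),("bailA",(643,50),(62,518)),("bailB",(681,85),(75,577)),("lid",(649,111),(96,555)),("poiseknobtop",(287,130),(509,393)),("beam short end",(516,122),(270,402)),("beam long end",(124,205),(690,413)),("prongout",(496,112),(288,398)),("prongin",(469,120),(319,399)),("post",(92,160),(708,387))]:
    print(n,*tri(S(*s),T(*t)))
```

```text
foot scene [array([ 0.5661, -0.2859,  0.016 ]), array([0.5598, 0.0213, 0.016 ]), array([0.6385, 0.02  , 0.016 ]), array([ 0.6418, -0.2839,  0.016 ])]
foot top [array([0.5508, 0.0189, 0.016 ]), array([ 0.5588, -0.2878,  0.016 ])]
jarknob [0.4673 0.3009 0.1576] 0.0025113294374241846
bailA [0.4849 0.2764 0.1664] 0.022374637266042465
bailB [0.4474 0.3218 0.0698] 0.02735340280492769
lid [0.4678 0.2954 0.0581] 0.004091236919329449
poiseknobtop [ 0.5963 -0.0951  0.2097] 0.0009409454892368665
beam short end [0.5892 0.1101 0.1878] 0.0024080954339801
beam long end [ 0.6008 -0.2497  0.1371] 0.015317458225259048
prongout [0.5892 0.0912 0.2028] 0.0007759660473411776
prongin [0.5905 0.0665 0.1969] 0.0021445388198990806
post [ 0.6069 -0.2626  0.2039] 0.0007478429939463734
```

Run:
```python
from h import *
S=lambda x,y:(165+x/3.2,165+y/3.2)
T=lambda x,y:(110+x/3.2,143+(y-352)/3.2)
np.set_printoptions(precision=4,suppress=True)
A,B=onz("scene",*S(643,50),.125),onz("scene",*S(681,85),.125);print(A,B,np.linalg.norm(A-B),np.degrees(np.arctan2(*(B-A)[1::-1])))
A,B=onz("top",*T(75,577),.125),onz("top",*T(62,518),.125);print(A,B,np.linalg.norm(A-B),np.degrees(np.arctan2(*(B-A)[1::-1])))
print(tri(S(643,50),T(75,577)),tri(S(681,85),T(62,518)))
print(onz("scene",*S(670,40),.159),onz("top",*T(48,541),.159))
```

```text
[0.4449 0.2856 0.125 ] [0.4989 0.3069 0.125 ] 0.058068619533865856 21.586722600177495
[0.4397 0.2877 0.125 ] [0.4926 0.3038 0.125 ] 0.05529921536040951 16.879666897427573
(array([0.44  , 0.2886, 0.1205]), np.float64(0.0012929339530026193)) (array([0.4938, 0.3079, 0.1194]), np.float64(0.003804303185806612))
[0.4691 0.2987 0.159 ] [0.4673 0.3017 0.159 ]
```

Emit:
send_rows(
  rows=[
    [[0, 0, -44], [-8.2, 30.1, 0], -1],
    [[0, 0, -44], [-8.2, 30.1, 0], -1],
    [[0, 0, -44], [-8.2, 30.1, 0], -1],
    [[0, 0, -44], [-8.2, 30.1, 0], -1],
    [[0, 0, -44], [-8.2, 30.1, 0], -1],
    [[0, 0, -44], [-8.2, 30.1, 0], -1],
    [[0, 0, -44], [-8.2, 30.1, 0], -1],
    [[0, 0, -44], [-8.2, 30.1, 0], -1],
  ],
)

```text
time: 0.77
tcp_pos: [0.4675, 0.3002, 0.2371]
orientation: [[-0.338, 0.941, -0.001], [0.941, 0.338, -0.001], [-0.001, -0.001, -1.0]]
wrist_force: [-0.6, 0.8, 0.5]
width: 0.0926
```

```bash
cat >> h.py <<'E'
def go(p,yaw):
    s=bot.sense(); R=np.array(s["orientation"]); d=(np.array(p)-s["tcp_pos"]); c,n=np.cos(np.radians(yaw)),np.sin(np.radians(yaw))
    G=np.array([[c,n,0],[n,-c,0],[0,0,-1]])
    np.set_printoptions(precision=4,suppress=True)
    print("t",round(s["time"],2),"tcp",s["tcp_pos"],"yaw",np.degrees(np.arctan2(R[1,0],R[0,0])),"F",s["wrist_force"],"w",s["width"])
    print("turn",np.degrees(cv2.Rodrigues(R.T@G)[0].ravel()),"shift cm",R.T@d*100)
E
python3 - <<'E'
from h import *
go((.468,.300,.165),109.5)
a=snap("scene","s1")[140:240,310:400];b=snap("top","t1")[160:260,90:180]
c=cv2.resize(np.hstack([a,b]),None,fx=4.4,fy=4.4,interpolation=cv2.INTER_CUBIC)
cv2.imwrite("pics/c1.png",np.clip(c*1.6,0,255).astype(np.uint8))
E
```

```text
t 0.77 tcp [0.4675 0.3002 0.2371] yaw 109.77969031786043 F [-0.5755  0.8335  0.4552] w 0.09260702566638258
turn [-0.0652  0.041   0.2797] shift cm [-0.0293  0.0506  7.2068]
```

View pics/c1.png

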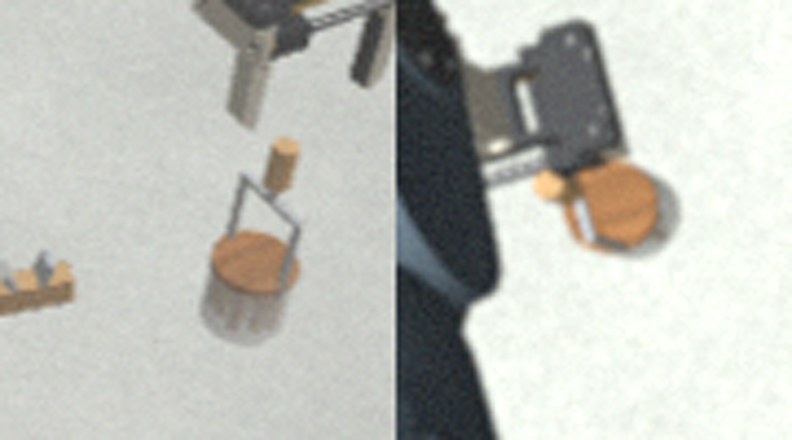

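Emit:
send_rows(
  rows=[
    [[0, 0, 0], [0, 0, 2.5], -1],
    [[0, 0, 0], [0, 0, 5], -1],
    [[0, 0, 0], [0, 0, 7.2], -1],
    [[0, 0, 0], [0, 0, 7.2], -1],
    [[0, 0, 0], [0, 0, 7.2], 1],
    [[0, 0, 0], [0, 0, 7.2], 1],
    [[0, 0, 0], [0, 0, 7.2], 1],
    [[0, 0, 0], [0, 0, 7.2], 1],
  ],
)

```text
time: 1.53
tcp_pos: [0.4702, 0.2986, 0.1661]
orientation: [[-0.329, 0.944, 0.002], [0.944, 0.329, -0.001], [-0.001, 0.001, -1.0]]
wrist_force: [-0.1, -0.4, -0.9]
width: 0.0707
```

Emit:
send_rows(
  rows=[
    [[0, 0, 0], [0, 0, 0], 1],
    [[0, 0, 0], [0, 0, 0], 1],
    [[0, 0, 0], [0, 0, 0], 1],
    [[0, 0, 0], [0, 0, 0], 1],
  ],
)

```text
time: 1.87
tcp_pos: [0.4702, 0.2986, 0.1663]
orientation: [[-0.329, 0.944, 0.002], [0.944, 0.329, -0.001], [-0.001, 0.002, -1.0]]
wrist_force: [0.2, -0.3, -1.8]
width: 0.0443
```

Run:
```python
from h import *
S=lambda x,y:(310+x/4.4,140+y/4.4)
A,B=onz("scene",*S(243,178),.125),onz("scene",*S(299,222),.125);print(A,B,np.linalg.norm(A-B),np.degrees(np.arctan2(*(B-A)[1::-1])))
print(onz("scene",*S(282,166),.159))
go((.588,.20,.24),91.3)
```

```text
[0.44381017 0.28352582 0.125     ] [0.49403568 0.30903648 0.125     ] 0.05633289316267351 26.927030744466148
[0.47001228 0.29744617 0.159     ]
t 1.87 tcp [0.4702 0.2986 0.1663] yaw 109.1876039173715 F [ 0.1694 -0.2621 -1.7561] w 0.04429923529848634
turn [ 0.1064  0.0563 17.8877] shift cm [-13.1925   7.8989  -7.3383]
```

Emit:
send_rows(
  rows=[
    [[0, 0, 0], [0, 0, 0], 1],
    [[0, 0, 0], [0, 0, 0], 1],
    [[0, 0, 0], [0, 0, 0], 1],
    [[0, 0, 0], [0, 0, 0], 1],
    [[0, 0, 0], [0, 0, 0], 1],
    [[0, 0, 0], [0, 0, 0], 1],
    [[0, 0, 0], [0, 0, 0], 1],
  ],
)

```text
time: 2.45
tcp_pos: [0.4702, 0.2985, 0.1663]
orientation: [[-0.329, 0.944, 0.002], [0.944, 0.329, -0.001], [-0.001, 0.002, -1.0]]
wrist_force: [0.2, -1.9, -0.4]
width: 0.0196
```

Emit:
send_rows(
  rows=[
    [[0, 0, 0], [0, 0, -2], 1],
    [[0, 0, 0], [0, 0, -4], 1],
    [[0, 0, 0], [0, 0, -6], 1],
    [[0, 0, 0], [0, 0, -8], 1],
    [[0, 0, 0], [0, 0, -9], 1],
    [[0, 0, 0], [0, 0, -9], 1],
    [[0, 0, 0], [0, 0, -9], 1],
  ],
)

```text
time: 3.03
tcp_pos: [0.4698, 0.2985, 0.2557]
orientation: [[-0.329, 0.944, 0.002], [0.944, 0.329, -0.001], [-0.001, 0.001, -1.0]]
wrist_force: [0.4, 0.1, -2.3]
width: 0.0194
```

Run:
```python
from h import *
go((.588,.20,.255),91.3)
```

```text
t 3.03 tcp [0.4698 0.2985 0.2557] yaw 109.18700748552108 F [ 0.3654  0.1126 -2.2962] w 0.01935691463399119
turn [ 0.0855  0.0664 17.8871] shift cm [-13.1881   7.922    0.0938]
```

Emit:
send_rows(
  rows=[
    [[0, 0, 7], [-4, 2.2, -0.3], 1],
    [[0, 0, 14], [-7.5, 4.2, -0.6], 1],
    [[0, 0, 19], [-11, 6, -0.6], 1],
    [[0, 0, 19], [-13.5, 7, -0.6], 1],
    [[0, 0, 19], [-14.6, 7.5, -0.6], 1],
    [[0, 0, 19], [-14.6, 7.5, -0.6], 1],
    [[0, 0, 19], [-14.6, 7.5, -0.6], 1],
    [[0, 0, 19], [-14.6, 7.5, -0.6], 1],
  ],
)

```text
time: 3.7
tcp_pos: [0.5876, 0.1862, 0.2612]
orientation: [[-0.004, 1.0, 0.0], [1.0, 0.004, -0.001], [-0.001, 0.0, -1.0]]
wrist_force: [0.0, -0.5, -3.0]
width: 0.0194
```

Run:
```python
from h import *
go((.589,.185,.262),91.3)
a=snap("scene","s2")[130:240,250:375];b=snap("top","t2")[90:200,120:245]
c=cv2.resize(np.hstack([a,b]),None,fx=3.2,fy=3.2,interpolation=cv2.INTER_CUBIC)
cv2.imwrite("pics/c2.png",np.clip(c*1.6,0,255).astype(np.uint8))
```

```text
t 3.7 tcp [0.5876 0.1862 0.2612] yaw 90.24815756580143 F [ 0.0282 -0.5428 -3.0491] w 0.01941350719637075
turn [ 0.0052  0.0445 -1.0518] shift cm [-0.1256  0.1362 -0.0798]
```

View pics/c2.png

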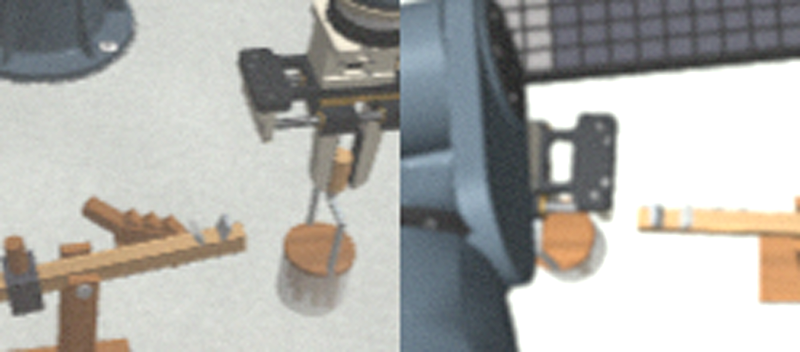

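Run:
```python
from h import *
S=lambda x,y:(250+x/3.2,130+y/3.2)
P=lambda X:(proj("scene",X)-[250,130])*3.2
print("expected ends",P((.5576,.1862,.22)),P((.6176,.1862,.22)))
for yaw in(0,5,10,15):
    d=.030*np.array([np.cos(np.radians(yaw)),np.sin(np.radians(yaw)),0]);c=np.array((.5876,.1862,.22));print(yaw,P(c-d),P(c+d))
a=np.load("pics/s2.npy")[180:215,335:365]
cv2.imwrite("pics/c3.png",np.clip(1.6*cv2.resize(a,None,fx=14,fy=14,interpolation=cv2.INTER_CUBIC),0,255))
```

```text
expected ends [321.75173781 176.99108287] [341.37199989 224.28230756]
0 [321.75173781 176.99108287] [341.37199989 224.28230756]
5 [318.93770782 177.30977164] [344.29001285 223.93961645]
10 [316.21485689 177.79955594] [347.1059914  223.41291468]
15 [313.60287926 178.45710625] [349.7974108  222.70665456][ WARN:0@0.158] global loadsave.cpp:1063 imwrite_ Unsupported depth image for selected encoder is fallbacked to CV_8U.
```

View pics/c3.png

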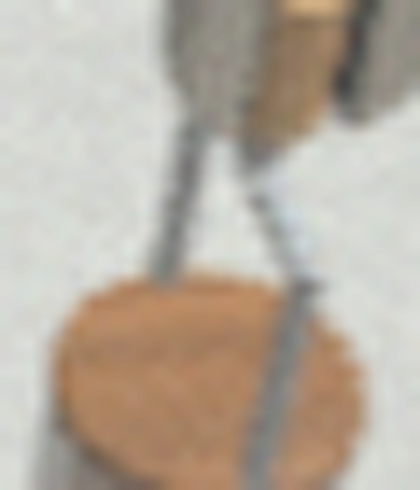

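Emit:
send_rows(
  rows=[
    [[0, 0, 0], [-1.5, 0.2, -0.05], 1],
    [[0, 0, 0], [-3, 0.2, -0.05], 1],
    [[0, 0, 0], [-4.5, 0.2, -0.05], 1],
    [[0, 0, 0], [-6, 0.2, -0.05], 1],
    [[0, 0, 0], [-7.5, 0.2, -0.05], 1],
    [[0, 0, 0], [-9, 0.2, -0.05], 1],
    [[0, 0, 0], [-10, 0.2, -0.05], 1],
    [[0, 0, 0], [-10.8, 0.2, -0.05], 1],
  ],
)

```text
time: 4.47
tcp_pos: [0.5903, 0.0767, 0.2624]
orientation: [[-0.004, 1.0, 0.001], [1.0, 0.004, -0.001], [-0.001, 0.001, -1.0]]
wrist_force: [-0.3, 0.3, -2.8]
width: 0.0195
```

Run:
```python
from h import *
go((.589,.0785,.262),91.3)
a=snap("scene","s3")[130:240,250:375];b=snap("top","t3")[110:200,140:265]
c=np.vstack([cv2.resize(a[20:100,10:100],None,fx=5,fy=5,interpolation=cv2.INTER_CUBIC)])
d=cv2.resize(b,None,fx=2.8,fy=2.8,interpolation=cv2.INTER_CUBIC); d=np.pad(d,((0,400-d.shape[0]),(0,0),(0,0)))
cv2.imwrite("pics/c4.png",np.clip(np.hstack([c,d])*1.6,0,255).astype(np.uint8))
```

```text
t 4.47 tcp [0.5903 0.0767 0.2624] yaw 90.20787957611425 F [-0.2794  0.3085 -2.8348] w 0.019523061378285713
turn [ 0.0669  0.0474 -1.0921] shift cm [ 0.1819 -0.1266  0.0436]
```

View pics/c4.png

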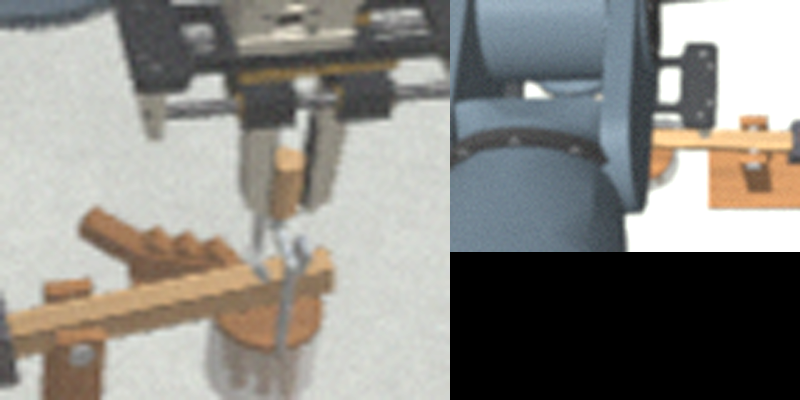

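Emit:
send_rows(
  rows=[
    [[0, 0, 0], [0.2, 0, 0.3], 1],
    [[0, 0, 0], [0.2, 0, 0.7], 1],
    [[0, 0, 0], [0.2, 0, 1.1], 1],
    [[0, 0, 0], [0.2, 0, 1.5], 1],
    [[0, 0, 0], [0.2, 0, 1.8], 1],
    [[0, 0, 0], [0.2, 0, 2.1], 1],
    [[0, 0, 0], [0.2, 0, 2.4], 1],
    [[0, 0, 0], [0.2, 0, 2.4], 1],
  ],
)

```text
time: 5.23
tcp_pos: [0.5903, 0.0792, 0.2378]
orientation: [[-0.003, 1.0, 0.001], [1.0, 0.003, -0.001], [-0.001, 0.001, -1.0]]
wrist_force: [-0.2, -0.4, -2.5]
width: 0.0193
```

Emit:
send_rows(
  rows=[
    [[0, 0, 0], [0.05, 0, 0.3], 1],
    [[0, 0, 0], [0.1, 0, 0.6], 1],
    [[0, 0, 0], [0.15, 0, 0.9], 1],
    [[0, 0, 0], [0.2, 0, 1.2], 1],
    [[0, 0, 0], [0.25, 0, 1.5], 1],
    [[0, 0, 0], [0.3, 0, 1.8], 1],
    [[0, 0, 0], [0.3, 0, 2.1], 1],
    [[0, 0, 0], [0.3, 0, 2.1], 1],
  ],
)

```text
time: 5.9
tcp_pos: [0.5901, 0.0822, 0.2161]
orientation: [[-0.003, 1.0, -0.0], [1.0, 0.003, -0.001], [-0.001, -0.0, -1.0]]
wrist_force: [-0.3, -0.5, -1.1]
width: 0.0192
```

Run:
```python
from h import *
go((.589,.0815,.206),91.3)
a=snap("scene","s4")[140:280,180:380]
cv2.imwrite("pics/c5.png",np.clip(cv2.resize(a,None,fx=4,fy=4,interpolation=cv2.INTER_CUBIC)*1.6,0,255).astype(np.uint8))
```

```text
t 5.9 tcp [0.5901 0.0822 0.2161] yaw 90.19989130964441 F [-0.2885 -0.4551 -1.11  ] w 0.019244994893492965
turn [-0.011   0.0465 -1.1001] shift cm [-0.0669 -0.1074  1.0108]
```

View pics/c5.png

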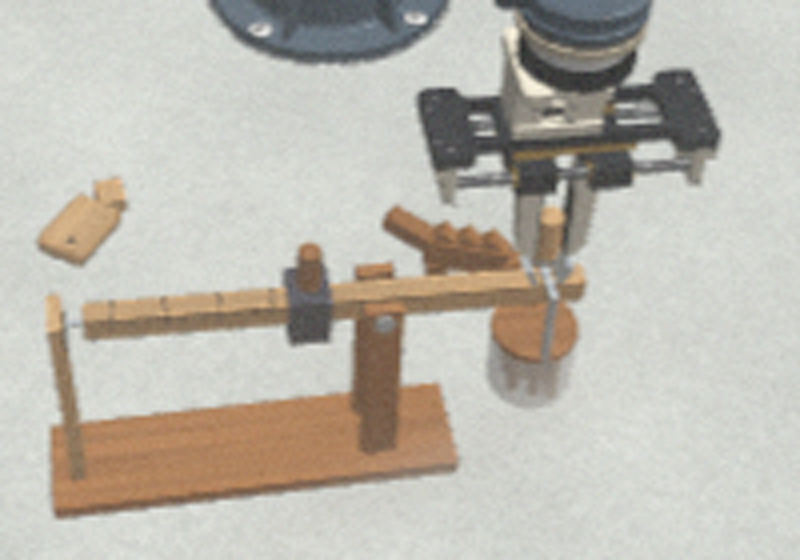

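Emit:
send_rows(
  rows=[
    [[0, 0, 0], [0, 0, 0.2], 1],
    [[0, 0, 0], [0, 0, 0.4], 1],
    [[0, 0, 0], [0, 0, 0.6], 1],
    [[0, 0, 0], [0.05, 0, 0.8], 1],
    [[0, 0, 0], [0.05, 0, 0.9], 1],
    [[0, 0, 0], [0.05, 0, 1.0], 1],
    [[0, 0, 0], [0.05, 0, 1.0], 1],
  ],
)

```text
time: 6.53
tcp_pos: [0.5901, 0.0826, 0.2063]
orientation: [[-0.003, 1.0, -0.0], [1.0, 0.003, -0.001], [-0.001, -0.0, -1.0]]
wrist_force: [0.5, -0.5, 0.4]
width: 0.0192
```

Emit:
send_rows(
  rows=[
    [[0, 0, 0], [0, 0, 0], 0.6],
    [[0, 0, 0], [0, 0, 0], 0.4],
    [[0, 0, 0], [0, 0, 0], 0.2],
    [[0, 0, 0], [0, 0, 0], 0.2],
    [[0, 0, 0], [0, 0, 0], 0.2],
    [[0, 0, 0], [0, 0, 0], 0.2],
    [[0, 0, 0], [0, 0, 0], 0.2],
    [[0, 0, 0], [0, 0, 0], 0.2],
  ],
)

```text
time: 7.2
tcp_pos: [0.5901, 0.0826, 0.2063]
orientation: [[-0.003, 1.0, -0.0], [1.0, 0.003, -0.001], [-0.001, -0.0, -1.0]]
wrist_force: [0.4, -0.3, -0.5]
width: 0.0373
```

Emit:
send_rows(
  rows=[
    [[0, 0, 0], [0, 0, -1], 0.2],
    [[0, 0, 0], [0, 0, -2.5], 0.2],
    [[0, 0, 0], [0, 0, -4.5], 0.2],
    [[0, 0, 0], [0, 0, -6.5], 0.2],
    [[0, 0, 0], [-4, 0, -8], 0.2],
    [[0, 0, 0], [-8, 0, -8], 0.2],
    [[0, 0, 0], [-12, 0, -8], 0.2],
    [[0, 0, 0], [-12, 0, -8], 0.2],
  ],
)

```text
time: 7.87
tcp_pos: [0.5905, -0.0429, 0.2875]
orientation: [[0.001, 1.0, 0.001], [1.0, -0.001, -0.003], [-0.003, 0.001, -1.0]]
wrist_force: [0.5, 0.6, -0.4]
width: 0.0375
```

Run:
```python
from h import *
go((.595,-.09,.286),91.3)
a=snap("scene","s5")[140:280,180:380]
cv2.imwrite("pics/c6.png",np.clip(cv2.resize(a,None,fx=4,fy=4,interpolation=cv2.INTER_CUBIC)*1.6,0,255).astype(np.uint8))
```

```text
t 7.87 tcp [ 0.5905 -0.0429  0.2875] yaw 89.9649205742348 F [ 0.4758  0.5837 -0.4378] w 0.03745213508310697
turn [ 0.0613  0.155  -1.335 ] shift cm [-4.7096  0.452   0.1651]
```

View pics/c6.png

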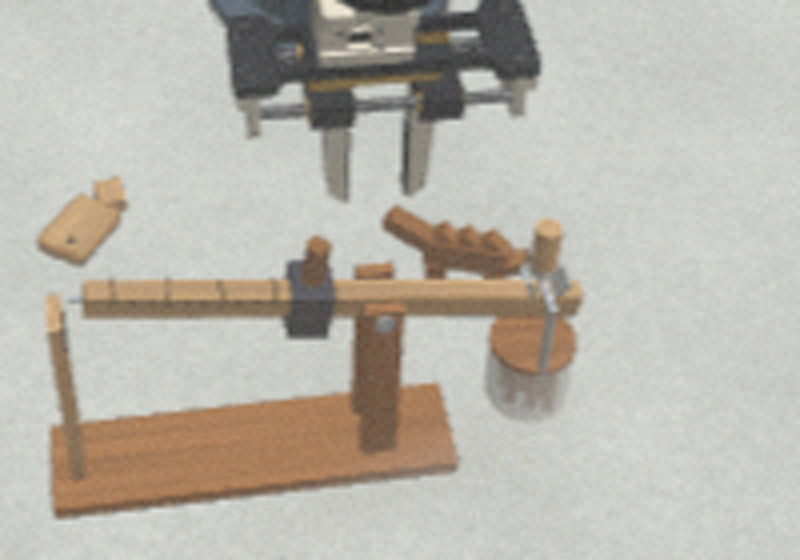

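Run:
```python
from h import *
for y in(251,262,273):
    print(onz("scene",180+316/4,140+y/4,.209))
print("pivot",proj("scene",(.594,-.039,.165)),"bolt seen",180+385/4,140+323/4)
# saddle/bail and long end in image now
print("end",onz("scene",180+84/4,140+(283)/4,.165+.21*.149+.011))
k=onz("scene",180+316/4,140+262/4,.209)
go((.594,k[1],.245),91.3)
```

```text
[ 0.58599043 -0.08145498  0.209     ]
[ 0.59654842 -0.08269914  0.209     ]
[ 0.60696154 -0.08392623  0.209     ]
pivot [274.07548137 214.28219513] bolt seen 276.25 220.75
end [ 0.59639194 -0.24278519  0.20729   ]
t 7.92 tcp [ 0.5905 -0.0403  0.2873] yaw 89.97157579263946 F [-0.1648  1.3881  0.0597] w 0.03726826595176007
turn [ 0.0395  0.0811 -1.3284] shift cm [-4.2345  0.3487  4.236 ]
```

Emit:
send_rows(
  rows=[
    [[0, 0, -1.3], [-2.5, 0.4, 0], 0.2],
    [[0, 0, -1.3], [-4.3, 0.5, 0.5], 0.2],
    [[0, 0, -1.3], [-4.3, 0.5, 2], 0.2],
    [[0, 0, -1.3], [-4.3, 0.5, 3.5], 0.2],
    [[0, 0, -1.3], [-4.3, 0.5, 4.5], 0.2],
    [[0, 0, -1.3], [-4.3, 0.5, 5.5], 0.2],
    [[0, 0, -1.3], [-4.3, 0.5, 6], 0.2],
    [[0, 0, -1.3], [-4.3, 0.5, 6], 0.2],
  ],
)

```text
time: 8.58
tcp_pos: [0.5953, -0.0828, 0.2265]
orientation: [[-0.023, 1.0, -0.001], [1.0, 0.023, -0.001], [-0.001, -0.001, -1.0]]
wrist_force: [-0.9, 0.8, -0.2]
width: 0.0372
```

Run:
```python
from h import *
go((.596,-.083,.227),91.3)
a=snap("scene","s6")[165:250,180:340]
cv2.imwrite("pics/c7.png",np.clip(cv2.resize(a,None,fx=5,fy=5,interpolation=cv2.INTER_CUBIC)*1.6,0,255).astype(np.uint8))
```

```text
t 8.58 tcp [ 0.5953 -0.0828  0.2265] yaw 91.30642420626641 F [-0.9023  0.7526 -0.1741] w 0.037219286732895006
turn [-0.0402  0.0599  0.0064] shift cm [-0.0226  0.0716 -0.0478]
```

View pics/c7.png

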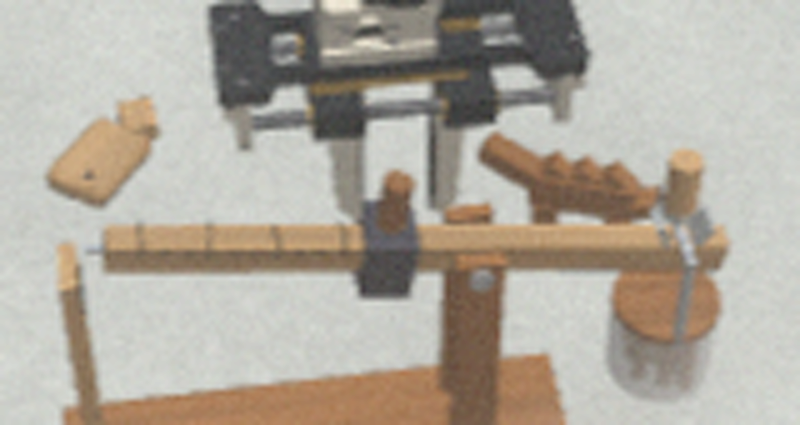

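```bash
cat >> h.py <<'E'
PIV=np.array([.595,-.038,.165]); YA=np.array([-.022,1,0]); XA=np.array([1,.022,0])
def tilt(im,us=None,dbg=False):
    S=cv2.cvtColor(im,cv2.COLOR_BGR2HSV)[:,:,1].astype(float); S=cv2.GaussianBlur(S,(3,1),0)
    pt=lambda l,a:PIV+XA*.009+YA*(l*np.cos(a)+.011*np.sin(a))+np.array([0,0,l*np.sin(a)-.011*np.cos(a)])
    pts=[]
    for l in list(np.arange(-.2,-.02,.003))+list(np.arange(.035,.075,.003)):
        pa=proj("scene",pt(l,.19 if l>0 else -.19)); pb=proj("scene",pt(l,-.19 if l>0 else .19)); u=int(round(pa[0])); v0,v1=int(min(pa[1],pb[1]))-6,int(max(pa[1],pb[1]))+5
        c=S[v0:v1,u]; th=60
        k=[i for i in range(2,len(c)-2) if c[i]>=th>c[i+1] and c[i-2:i].min()>=th and c[i+2]<th]
        if not k: continue
        i=k[-1] if l>0 else k[0]; pts.append((u,v0+i+(c[i]-th)/(c[i]-c[i+1])))
    n=XA/np.linalg.norm(XA); Q=[]
    for u,v in pts:
        o,d=ray("scene",u,v); X=o+d*(n@(PIV+XA*.009-o))/(n@d); Q.append(((X-PIV)@YA,X[2]))
    Q=np.array(Q)
    for _ in range(4):
        p=np.polyfit(Q[:,0],Q[:,1],1); r=np.abs(Q[:,1]-np.polyval(p,Q[:,0])); Q=Q[r<max(.0015,2*np.median(r))]
    return np.arctan(p[0]),len(Q),p[1],np.std(Q[:,1]-np.polyval(p,Q[:,0]))
E
python3 - <<'E'
from h import *
for n in("s0","s1","s2","s4","s5","s6"):print(n,tilt(np.load(f"pics/{n}.npy")))
S=cv2.cvtColor(np.load("pics/s6.npy"),cv2.COLOR_BGR2HSV)[:,:,1]; print(S[205:228,225],S[205:228,298])
E
```

```text
s0 (np.float64(0.15829681857312866), 62, np.float64(0.15953696058725883), np.float64(0.000347084514695074))
s1 (np.float64(0.15789549590673319), 62, np.float64(0.15957328959169825), np.float64(0.00037007919004178417))
s2 (np.float64(0.15864273296656634), 62, np.float64(0.15962394147607342), np.float64(0.00031570996355342824))
s4 (np.float64(-0.032709768619480745), 63, np.float64(0.15927796077608913), np.float64(0.0003152830476085773))
s5 (np.float64(-0.14180512431412323), 63, np.float64(0.1594641455754456), np.float64(0.0003414775032270684))
s6 (np.float64(-0.14212113568924492), 63, np.float64(0.1593580246315441), np.float64(0.00033742109723323684))
[  6   8   8   8  14  86  93  93  98 101  83  79  86  72  43   6  10   6
   8   4   8   6   8] [94 91 60 12 16 93 99 93 93 98 92 89 82 59  5  8  6  8  6  8 10  9 10]
```

Emit:
send_rows(
  rows=[
    [[0, 0, 0], [-0.6, 0, 0], 0.2],
    [[0, 0, 0], [-1.1, 0, 0], 0.2],
    [[0, 0, 0], [-1.7, 0, 0], 0.2],
    [[0, 0, 0], [-2.3, 0, 0], 0.2],
    [[0, 0, 0], [-2.9, 0, 0], 0.2],
    [[0, 0, 0], [-3.5, 0, 0], 0.2],
    [[0, 0, 0], [-4.1, 0, 0], 0.2],
    [[0, 0, 0], [-4.5, 0, 0], 0.2],
  ],
)

```text
time: 9.3
tcp_pos: [0.5965, -0.1289, 0.2273]
orientation: [[-0.022, 1.0, 0.0], [1.0, 0.022, -0.001], [-0.001, 0.0, -1.0]]
wrist_force: [0.5, 1.2, -0.2]
width: 0.0369
```

Run:
```python
from h import *
print(tilt(bot.grab_frame("scene"))[0]-.008); go((.596,-.1275,.227),91.3)
```

```text
-0.06433820070151336
t 9.35 tcp [ 0.5965 -0.1293  0.2273] yaw 91.26234837375 F [-0.0634 -1.2725 -0.7352] w 0.03710327903777036
turn [ 0.0065  0.0933 -0.0376] shift cm [ 0.1785 -0.0479  0.0318]
```

Emit:
send_rows(
  rows=[
    [[0, 0, 0], [0.4, 0, 0], 0.2],
    [[0, 0, 0], [0.8, 0, 0], 0.2],
    [[0, 0, 0], [0.8, 0, 0], 0.2],
    [[0, 0, 0], [0.8, 0, 0], 0.2],
    [[0, 0, 0], [0.8, 0, 0], 0.2],
    [[0, 0, 0], [0.8, 0, 0], 0.2],
    [[0, 0, 0], [0.8, 0, 0], 0.2],
    [[0, 0, 0], [0.8, 0, 0], 0.2],
  ],
)

```text
time: 10.02
tcp_pos: [0.5963, -0.1213, 0.2273]
orientation: [[-0.022, 1.0, 0.0], [1.0, 0.022, -0.002], [-0.002, 0.0, -1.0]]
wrist_force: [-0.5, 0.6, -0.1]
width: 0.0367
```

Emit:
send_rows(
  rows=[
    [[0, 0, 0], [0, 0, 0], 0.2],
    [[0, 0, 0], [0, 0, 0], 0.2],
    [[0, 0, 0], [0, 0, 0], 0.2],
    [[0, 0, 0], [0, 0, 0], 0.2],
    [[0, 0, 0], [0, 0, 0], 0.2],
    [[0, 0, 0], [0, 0, 0], 0.2],
    [[0, 0, 0], [0, 0, 0], 0.2],
    [[0, 0, 0], [0, 0, 0], 0.2],
  ],
)

```text
time: 10.68
tcp_pos: [0.5963, -0.1213, 0.2273]
orientation: [[-0.022, 1.0, 0.0], [1.0, 0.022, -0.002], [-0.002, 0.0, -1.0]]
wrist_force: [-0.2, -0.4, 1.0]
width: 0.0372
```

Run:
```python
from h import *
im=bot.grab_frame("scene"); np.save("pics/s7.npy",im)
print(tilt(im)[0]-.008); go((.596,-.1275,.227),91.3)
# poise block: dark pixels on the beam
b=im[195:235,200:280]; m=(b.max(2)<75); v,u=np.nonzero(m); print(u.mean()+200,v.mean()+195,len(u),u.min()+200,u.max()+200)
a=np.load("pics/s6.npy")[195:235,200:280]; m=(a.max(2)<75); v,u=np.nonzero(m); print(u.mean()+200,len(u),u.min()+200,u.max()+200)
```

```text
-0.1253925361184705
t 10.73 tcp [ 0.5963 -0.1213  0.2273] yaw 91.26474298007089 F [-0.4539 -0.8232  0.4178] w 0.03698401900705877
turn [ 0.0039  0.0955 -0.0353] shift cm [-0.6202 -0.0456  0.0327]
253.73936170212767 217.66755319148936 376 207 279
262.48541114058355 377 208 279
```

Emit:
send_rows(
  rows=[
    [[0, 0, 0], [-0.5, 0, 0], 0.2],
    [[0, 0, 0], [-1.0, 0, 0], 0.2],
    [[0, 0, 0], [-1.5, 0, 0], 0.2],
    [[0, 0, 0], [-1.9, 0, 0], 0.2],
    [[0, 0, 0], [-1.9, 0, 0], 0.2],
    [[0, 0, 0], [-1.4, 0, 0], 0.2],
    [[0, 0, 0], [-0.9, 0, 0], 0.2],
    [[0, 0, 0], [-0.9, 0, 0], 0.2],
  ],
)

```text
time: 11.4
tcp_pos: [0.5965, -0.1293, 0.2274]
orientation: [[-0.023, 1.0, 0.0], [1.0, 0.023, -0.001], [-0.001, 0.0, -1.0]]
wrist_force: [1.2, -0.2, -0.3]
width: 0.0373
```

Emit:
send_rows(
  rows=[
    [[0, 0, 0], [0, 0, 0], 0.2],
    [[0, 0, 0], [0, 0, 0], 0.2],
    [[0, 0, 0], [0, 0, 0], 0.2],
    [[0, 0, 0], [0, 0, 0], 0.2],
    [[0, 0, 0], [0, 0, 0], 0.2],
    [[0, 0, 0], [0, 0, 0], 0.2],
    [[0, 0, 0], [0, 0, 0], 0.2],
    [[0, 0, 0], [0, 0, 0], 0.2],
  ],
)

```text
time: 12.07
tcp_pos: [0.5965, -0.1293, 0.2274]
orientation: [[-0.023, 1.0, 0.0], [1.0, 0.023, -0.002], [-0.002, 0.0, -1.0]]
wrist_force: [-0.2, -0.5, -0.6]
width: 0.0368
```

Emit:
send_rows(
  rows=[
    [[0, 0, 0], [0, 0, 0], 0.2],
    [[0, 0, 0], [0, 0, 0], 0.2],
    [[0, 0, 0], [0, 0, 0], 0.2],
    [[0, 0, 0], [0, 0, 0], 0.2],
    [[0, 0, 0], [0, 0, 0], 0.2],
    [[0, 0, 0], [0, 0, 0], 0.2],
    [[0, 0, 0], [0, 0, 0], 0.2],
    [[0, 0, 0], [0, 0, 0], 0.2],
  ],
)

```text
time: 12.73
tcp_pos: [0.5965, -0.1293, 0.2274]
orientation: [[-0.023, 1.0, 0.0], [1.0, 0.023, -0.001], [-0.001, 0.0, -1.0]]
wrist_force: [0.4, 0.1, -0.7]
width: 0.0372
```

```bash
cat > m.py <<'E'
from h import *
im=bot.grab_frame("scene"); np.save("pics/s8.npy",im); print(tilt(im)[0]-.008)
im=bot.grab_frame("scene"); print(tilt(im)[0]-.008)
go((.597,-.14,.227),91.3)
b=im[195:240,225:270]; m=(b.max(2)<75); v,u=np.nonzero(m); print(u.mean()+225,v.mean()+195,len(u))
E
python3 m.py
```

```text
0.01963534375729891
0.01865961568139004
t 12.83 tcp [ 0.5965 -0.1293  0.2274] yaw 91.30033156575368 F [ 0.3212 -0.5343 -0.8607] w 0.03709281777269199
turn [0.0085 0.0875 0.0003] shift cm [-1.074   0.0233  0.0439]
243.4331983805668 218.27125506072875 247
```

Emit:
send_rows(
  rows=[
    [[0, 0, 0], [0, 0, 0], 0.2],
    [[0, 0, 0], [0, 0, 0], 0.2],
    [[0, 0, 0], [0, 0, 0], 0.2],
    [[0, 0, 0], [0, 0, 0], 0.2],
    [[0, 0, 0], [0, 0, 0], 0.2],
    [[0, 0, 0], [0, 0, 0], 0.2],
    [[0, 0, 0], [0, 0, 0], 0.2],
    [[0, 0, 0], [0, 0, 0], 0.2],
  ],
)

```text
time: 13.5
tcp_pos: [0.5965, -0.1293, 0.2274]
orientation: [[-0.023, 1.0, 0.0], [1.0, 0.023, -0.001], [-0.001, 0.0, -1.0]]
wrist_force: [0.3, -0.4, -0.6]
width: 0.0371
```

```bash
python3 m.py
python3 - <<'E'
from h import *
# knob centre from scene: brown knob columns above the block
im=np.load("pics/s8.npy"); H=cv2.cvtColor(im,cv2.COLOR_BGR2HSV)
for v in range(196,212,3):
    r=H[v,225:262,1]; print(v,r)
E
```

```text
0.01887418976945052
0.018288356133929446
t 13.6 tcp [ 0.5965 -0.1292  0.2274] yaw 91.30140609400507 F [ 1.0487 -0.2957  0.019 ] w 0.03751858719108642
turn [0.0075 0.0853 0.0014] shift cm [-1.0762  0.0242  0.0421]
243.49797570850203 218.0931174089069 247
196 [ 6  4  8  7 18 31 31 28 31 25 14  8 10  6 10  8  4  8  2  4  6  6  4  8
 28 26 26 34 33 28 13 12  6  6  6  6  8]
199 [ 4  6  4  8 13 22 27 28 28 26 12  8  8  8  8  8  4  8  8  6  8 12  8  5
 21 23 26 30 25 24 11  6  8  6 10  8  6]
202 [ 8  6  6  4 13 22 26 28 26 30  8  6 10 10  8  8  8  6  6  8  6  8  8 10
 22 26 30 31 28 15 10  8 10  8  8  4  6]
205 [  9   6   8   6   8  12  28  26  34  23   8  43 100 116 118 111 111  72
  25   6   6   8   6   9  11  22  29  28  30  16   8   8   6  10   6   8
   8]
208 [  8   8   7  10   4  12  17  25  27  25  15  29  50  83  81  85  91 107
  21   8   4   8   8   2   9  16  14   8   8   8   8   8   6   8  10   6
   8]
211 [  4   4   4   8   6  10   6   8   6   2  10  20  59  95  84 110  87 103
  41  17   2   4  12  10   8   6   8   8  10  14  10  10  17  19  29  38
  46]
```

Emit:
send_rows(
  rows=[
    [[0, 0, 0], [0.3, 0, 0], 0.2],
    [[0, 0, 0], [0.55, 0, 0], 0.2],
    [[0, 0, 0], [0.2, 0, 0], 0.2],
    [[0, 0, 0], [-0.4, 0, 0], 0.2],
    [[0, 0, 0], [-0.4, 0, 0], 0.2],
    [[0, 0, 0], [-0.4, 0, 0], 0.2],
    [[0, 0, 0], [-0.4, 0, 0], 0.2],
    [[0, 0, 0], [-0.4, 0, 0], 0.2],
  ],
)

```text
time: 14.27
tcp_pos: [0.5966, -0.1333, 0.2274]
orientation: [[-0.023, 1.0, 0.0], [1.0, 0.023, -0.001], [-0.001, 0.0, -1.0]]
wrist_force: [-0.2, -0.4, 0.0]
width: 0.037
```

Emit:
send_rows(
  rows=[
    [[0, 0, 0], [0, 0, 0], 0.2],
    [[0, 0, 0], [0, 0, 0], 0.2],
    [[0, 0, 0], [0, 0, 0], 0.2],
    [[0, 0, 0], [0, 0, 0], 0.2],
    [[0, 0, 0], [0, 0, 0], 0.2],
    [[0, 0, 0], [0, 0, 0], 0.2],
    [[0, 0, 0], [0, 0, 0], 0.2],
    [[0, 0, 0], [0, 0, 0], 0.2],
  ],
)

```text
time: 14.93
tcp_pos: [0.5966, -0.1333, 0.2274]
orientation: [[-0.023, 1.0, 0.0], [1.0, 0.023, -0.001], [-0.001, 0.0, -1.0]]
wrist_force: [-0.2, -0.1, 0.2]
width: 0.0371
```

Emit:
send_rows(
  rows=[
    [[0, 0, 0], [0, 0, 0], 0.2],
    [[0, 0, 0], [0, 0, 0], 0.2],
    [[0, 0, 0], [0, 0, 0], 0.2],
    [[0, 0, 0], [0, 0, 0], 0.2],
    [[0, 0, 0], [0, 0, 0], 0.2],
    [[0, 0, 0], [0, 0, 0], 0.2],
    [[0, 0, 0], [0, 0, 0], 0.2],
    [[0, 0, 0], [0, 0, 0], 0.2],
  ],
)

```text
time: 15.6
tcp_pos: [0.5966, -0.1333, 0.2274]
orientation: [[-0.023, 1.0, 0.0], [1.0, 0.023, -0.001], [-0.001, 0.0, -1.0]]
wrist_force: [0.1, -0.4, -0.3]
width: 0.0371
```

```bash
python3 m.py
```

```text
-0.016118449734257224
-0.016915378314527336
t 15.7 tcp [ 0.5966 -0.1333  0.2274] yaw 91.29209720965221 F [-0.8042 -0.4558 -0.0404] w 0.037697311677863186
turn [ 0.0016  0.083  -0.0079] shift cm [-0.6693  0.0274  0.0372]
244.31983805668017 217.53036437246965 247
```

Emit:
send_rows(
  rows=[
    [[0, 0, 0], [-0.5, 0, 0], 0.2],
    [[0, 0, 0], [-0.83, 0, 0], 0.2],
    [[0, 0, 0], [-1.08, 0, 0], 0.2],
    [[0, 0, 0], [-0.7, 0, 0], 0.2],
    [[0, 0, 0], [-0.1, 0, 0], 0.2],
    [[0, 0, 0], [-0.1, 0, 0], 0.2],
    [[0, 0, 0], [-0.1, 0, 0], 0.2],
    [[0, 0, 0], [-0.1, 0, 0], 0.2],
  ],
)

```text
time: 16.37
tcp_pos: [0.5966, -0.1341, 0.2275]
orientation: [[-0.023, 1.0, 0.0], [1.0, 0.023, -0.002], [-0.002, 0.0, -1.0]]
wrist_force: [0.6, -1.0, 0.1]
width: 0.0371
```

Emit:
send_rows(
  rows=[
    [[0, 0, 0], [0, 0, 0], 0.2],
    [[0, 0, 0], [0, 0, 0], 0.2],
    [[0, 0, 0], [0, 0, 0], 0.2],
    [[0, 0, 0], [0, 0, 0], 0.2],
    [[0, 0, 0], [0, 0, 0], 0.2],
    [[0, 0, 0], [0, 0, 0], 0.2],
    [[0, 0, 0], [0, 0, 0], 0.2],
    [[0, 0, 0], [0, 0, 0], 0.2],
  ],
)

```text
time: 17.03
tcp_pos: [0.5966, -0.1341, 0.2274]
orientation: [[-0.023, 1.0, 0.0], [1.0, 0.023, -0.002], [-0.002, 0.0, -1.0]]
wrist_force: [0.5, -0.8, -0.4]
width: 0.037
```

Emit:
send_rows(
  rows=[
    [[0, 0, 0], [0, 0, 0], 0.2],
    [[0, 0, 0], [0, 0, 0], 0.2],
    [[0, 0, 0], [0, 0, 0], 0.2],
    [[0, 0, 0], [0, 0, 0], 0.2],
    [[0, 0, 0], [0, 0, 0], 0.2],
    [[0, 0, 0], [0, 0, 0], 0.2],
    [[0, 0, 0], [0, 0, 0], 0.2],
    [[0, 0, 0], [0, 0, 0], 0.2],
  ],
)

```text
time: 17.7
tcp_pos: [0.5966, -0.1341, 0.2275]
orientation: [[-0.023, 1.0, 0.0], [1.0, 0.023, -0.002], [-0.002, 0.0, -1.0]]
wrist_force: [0.6, 0.0, -0.0]
width: 0.0372
```

```bash
python3 m.py
```

```text
0.02359846585546805
0.02558614670414125
t 17.8 tcp [ 0.5966 -0.1341  0.2274] yaw 91.31438964176944 F [-0.2858 -0.0011  0.3582] w 0.03692080857784202
turn [0.0097 0.0877 0.0144] shift cm [-0.5928  0.0217  0.0443]
243.41596638655463 218.41596638655463 238
```

Emit:
send_rows(
  rows=[
    [[0, 0, 0], [0.37, 0, 0], 0.2],
    [[0, 0, 0], [0.67, 0, 0], 0.2],
    [[0, 0, 0], [0.92, 0, 0], 0.2],
    [[0, 0, 0], [0.57, 0, 0], 0.2],
    [[0, 0, 0], [0, 0, 0], 0.2],
    [[0, 0, 0], [0, 0, 0], 0.2],
    [[0, 0, 0], [0, 0, 0], 0.2],
    [[0, 0, 0], [0, 0, 0], 0.2],
  ],
)

```text
time: 18.47
tcp_pos: [0.5966, -0.1343, 0.2274]
orientation: [[-0.022, 1.0, 0.0], [1.0, 0.022, -0.001], [-0.001, 0.0, -1.0]]
wrist_force: [0.4, 0.3, -0.1]
width: 0.0369
```

Emit:
send_rows(
  rows=[
    [[0, 0, 0], [0, 0, 0], 0.2],
    [[0, 0, 0], [0, 0, 0], 0.2],
    [[0, 0, 0], [0, 0, 0], 0.2],
    [[0, 0, 0], [0, 0, 0], 0.2],
    [[0, 0, 0], [0, 0, 0], 0.2],
    [[0, 0, 0], [0, 0, 0], 0.2],
    [[0, 0, 0], [0, 0, 0], 0.2],
    [[0, 0, 0], [0, 0, 0], 0.2],
  ],
)

```text
time: 19.13
tcp_pos: [0.5966, -0.1343, 0.2274]
orientation: [[-0.023, 1.0, 0.0], [1.0, 0.023, -0.001], [-0.001, 0.0, -1.0]]
wrist_force: [0.2, -0.2, -0.4]
width: 0.0369
```

Emit:
send_rows(
  rows=[
    [[0, 0, 0], [0, 0, 0], 0.2],
    [[0, 0, 0], [0, 0, 0], 0.2],
    [[0, 0, 0], [0, 0, 0], 0.2],
    [[0, 0, 0], [0, 0, 0], 0.2],
    [[0, 0, 0], [0, 0, 0], 0.2],
    [[0, 0, 0], [0, 0, 0], 0.2],
    [[0, 0, 0], [0, 0, 0], 0.2],
    [[0, 0, 0], [0, 0, 0], 0.2],
  ],
)

```text
time: 19.8
tcp_pos: [0.5966, -0.1343, 0.2274]
orientation: [[-0.023, 1.0, 0.0], [1.0, 0.023, -0.001], [-0.001, 0.0, -1.0]]
wrist_force: [-0.5, 0.0, 0.5]
width: 0.037
```

```bash
python3 m.py
```

```text
-0.008972311332735506
-0.009212627763373829
t 19.9 tcp [ 0.5966 -0.1343  0.2274] yaw 91.29420267818202 F [-0.0266  0.3061 -0.4695] w 0.03671707553235687
turn [ 0.0037  0.0831 -0.0058] shift cm [-0.5732  0.0269  0.0392]
244.085020242915 217.4251012145749 247
```

Emit:
send_rows(
  rows=[
    [[0, 0, 0], [-0.27, 0, 0], 0.2],
    [[0, 0, 0], [-0.57, 0, 0], 0.2],
    [[0, 0, 0], [-0.82, 0, 0], 0.2],
    [[0, 0, 0], [-0.45, 0, 0], 0.2],
    [[0, 0, 0], [0.1, 0, 0], 0.2],
    [[0, 0, 0], [0.1, 0, 0], 0.2],
    [[0, 0, 0], [0.1, 0, 0], 0.2],
    [[0, 0, 0], [0.1, 0, 0], 0.2],
  ],
)

```text
time: 20.57
tcp_pos: [0.5966, -0.1331, 0.2275]
orientation: [[-0.023, 1.0, 0.0], [1.0, 0.023, -0.001], [-0.001, 0.0, -1.0]]
wrist_force: [-0.2, -0.7, -0.6]
width: 0.0372
```

Emit:
send_rows(
  rows=[
    [[0, 0, 0], [0, 0, 0], 0.2],
    [[0, 0, 0], [0, 0, 0], 0.2],
    [[0, 0, 0], [0, 0, 0], 0.2],
    [[0, 0, 0], [0, 0, 0], 0.2],
    [[0, 0, 0], [0, 0, 0], 0.2],
    [[0, 0, 0], [0, 0, 0], 0.2],
    [[0, 0, 0], [0, 0, 0], 0.2],
    [[0, 0, 0], [0, 0, 0], 0.2],
  ],
)

```text
time: 21.23
tcp_pos: [0.5966, -0.1331, 0.2274]
orientation: [[-0.023, 1.0, 0.0], [1.0, 0.023, -0.001], [-0.001, 0.0, -1.0]]
wrist_force: [0.2, 1.0, -0.6]
width: 0.037
```

Emit:
send_rows(
  rows=[
    [[0, 0, 0], [0, 0, 0], 0.2],
    [[0, 0, 0], [0, 0, 0], 0.2],
    [[0, 0, 0], [0, 0, 0], 0.2],
    [[0, 0, 0], [0, 0, 0], 0.2],
    [[0, 0, 0], [0, 0, 0], 0.2],
    [[0, 0, 0], [0, 0, 0], 0.2],
    [[0, 0, 0], [0, 0, 0], 0.2],
    [[0, 0, 0], [0, 0, 0], 0.2],
  ],
)

```text
time: 21.9
tcp_pos: [0.5966, -0.1331, 0.2274]
orientation: [[-0.023, 1.0, 0.0], [1.0, 0.023, -0.002], [-0.002, 0.0, -1.0]]
wrist_force: [-0.1, -0.7, 0.3]
width: 0.0373
```

```bash
python3 m.py
```

```text
-0.0021303817600328108
-0.002172764994933963
t 22.0 tcp [ 0.5966 -0.1331  0.2274] yaw 91.31352502814464 F [ 0.7383 -0.1105 -0.2386] w 0.03681920366565653
turn [0.0084 0.0869 0.0135] shift cm [-0.6911  0.0238  0.0449]
243.73684210526315 217.74493927125505 247
```

Emit:
send_rows(
  rows=[
    [[0, 0, 0], [0, 0, -1], 0.2],
    [[0, 0, 0], [0, 0, -3], 0.2],
    [[0, 0, 0], [0, 0, -6], 0.2],
    [[0, 0, 0], [0, 0, -9], 0.2],
    [[0, 0, 0], [0, 0, -12], 0.2],
    [[0, 0, 0], [0, -5, -12], 0.2],
    [[0, 0, 0], [0, -8, -12], 0.2],
    [[0, 0, 0], [0, -8, -12], 0.2],
  ],
)

```text
time: 22.67
tcp_pos: [0.5117, -0.1343, 0.3482]
orientation: [[-0.022, 1.0, -0.002], [1.0, 0.022, -0.001], [-0.001, -0.002, -1.0]]
wrist_force: [-1.2, 0.3, -0.5]
width: 0.0373
```

Emit:
send_rows(
  rows=[
    [[0, 0, 0], [0, 0, 0], 0.2],
    [[0, 0, 0], [0, 0, 0], 0.2],
    [[0, 0, 0], [0, 0, 0], 0.2],
    [[0, 0, 0], [0, 0, 0], 0.2],
    [[0, 0, 0], [0, 0, 0], 0.2],
    [[0, 0, 0], [0, 0, 0], 0.2],
    [[0, 0, 0], [0, 0, 0], 0.2],
    [[0, 0, 0], [0, 0, 0], 0.2],
  ],
)

```text
time: 23.33
tcp_pos: [0.5119, -0.1343, 0.3481]
orientation: [[-0.023, 1.0, -0.002], [1.0, 0.023, -0.001], [-0.001, -0.002, -1.0]]
wrist_force: [0.1, -1.2, -0.3]
width: 0.0373
```

```bash
python3 m.py
python3 - <<'E'
from h import *
a=np.load("pics/s8.npy")[165:280,180:340]
cv2.imwrite("pics/c8.png",np.clip(cv2.resize(a,None,fx=5,fy=5,interpolation=cv2.INTER_CUBIC)*1.6,0,255).astype(np.uint8))
E
```

```text
-0.00112128649023521
-0.0024478973273960357
t 23.43 tcp [ 0.5118 -0.1343  0.3481] yaw 91.2869722689522 F [ 0.3074  0.0752 -0.0348] w 0.03716340385973086
turn [-0.1062  0.0729 -0.0131] shift cm [-0.7474  8.5254 12.0981]
243.67659574468087 218.87234042553192 235
```

View pics/c8.png

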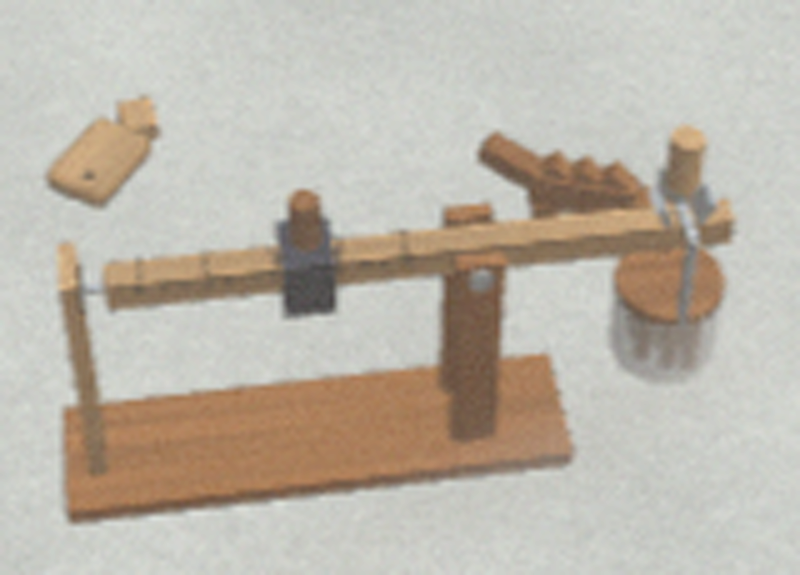

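The pointer at about (92, 288) stands at the index post's mark. The beam runs parallel to the foot, and the jar's wire lies between the prongs at about (688, 215). The toys haven't moved and the robot is clear, so I'm handing in.

```bash
python3 -c "
from rig import bot
print(bot.close_job())"
```

```text
the job is handed in; nothing more can be done
None
```

The jar now hangs by its bail in the vee, and the beam rests level with the robot clear of everything. I gripped the jar by its knob, passed the bail over the short arm and lowered it until the beam took its weight. I then moved the poise with light pushes from the open fingers, never pinching it.

- **Tilt:** the two last readings, after the arm had withdrawn, were -0.001 and -0.002 rad. I zeroed the measurement on the beam's two stops. The final picture shows the pointer at the index mark.
- **Jar and bystanders:** the jar hangs freely between the prongs in the last picture, with the dinosaur and fish where they were. I did not picture the pen cup again, but the arm never went near it.
- **Forces:** the wrist force read at the end of each move stayed below about 3 N. Peaks during a push were not recorded.
- **Poise corrections:** the first three adjusting pushes went past level, ending at tilts of -0.016, +0.025 and -0.009 rad. The fourth brought it level.
- **Time:** handed in at about 23.4 s of the 72 s allowed.

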